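Open the cabinet light and put its battery on charge

TASK

The under-cabinet light lying on its back has run flat. Press its cover's release tab in, pivot the cover up and out of the tray, and lay it flat on the bare worktop, open side down, clear of the light and the charger; then lift the battery pack out and put it fully home in the charging cradle, contacts to contacts. Leave the other things where they are.

Things in the scene. Friction and masses are not known exactly. Their poses are not given: they have to be found in the camera images.
- light: Under-cabinet light lying on its back, fixed: aluminium tray 194 x 65 mm, rim 20 mm high, opal cover standing out of it to z = 47 mm. Origin: centre of the tray's underside, on the worktop. x runs along the tray from the tab end (-x) to the lug end (+x), y across it towards the wall with the release tab, z up. A bay inside, with guides to z = 20 mm, holds the pack.
- cover_mid (a point): Centre of the loose opal cover, half-way up: an upturned trough 164 x 48 x 41 mm, 70 g, open underneath; axes as the light's. Fitted, it is at [0, 0, 25.5] mm in the light's frame with 1 mm play. Squeezing across y at the tab, one finger on the tab's pad, one on the plain wall opposite, presses the tab and holds the cover.
- tab_pad (a point): Middle of the outer face of the release tab's ribbed pad in the cover's +y wall, at [-52, 30, 32] mm in the light's frame; axes as the cover's. The pad is 32 mm long and 18 mm high, from 3 mm above the tray's rim, and stands 6 mm proud of the wall. From pad to opposite wall: 54 mm at rest, 48 mm pressed in. Its hook lies under a lip of the tray's +y wall.
- tab (a joint): Release tab: 0 at rest, grows as it is pressed towards the cover's inside, 0.006 m fully in (flush with the cover's wall). A spring pushes it out again: 3 N at rest, 7 N fully in. From about 0.004 m on the hook is free of its lip.
- cover_lugs (a point): Middle between the two lugs that stick out 10 mm at the cover's +x end; 86 mm from the cover's middle, 6 mm above its open rim. With the tab held in, the cover's -x end swings up about this end (pivot near [82, 0, 5] mm in the light's frame, up to 0.3 rad); then drawing it 15 mm towards -x and up frees the lugs.
- light_slot (a point): Fixed point in the tray where cover_lugs lies when the cover is fitted, at [86, 0, 11] mm in the light's frame, under the edge of an end lip (x = 86 to 94 mm, z = 15 to 20 mm) that holds the lugs down.
- pack_mid (a point): Centre of the loose black battery pack, 62 x 30 x 28 mm (x, y, z), 70 to 130 g; x along its length to its brass contacts, z up. It starts under the cover at [22, 0, 26] mm in the light's frame, axes as the light's, top at z = 40 mm, 20 mm above rim and guides, and lifts straight out. Grip it across its 30 mm width.
- pack_contacts (a point): Middle of the pack's contact end, 31 mm from its centre towards its +x and 8 mm below its centre.
- charger: Grey charging cradle, fixed: base 112 x 60 mm with an open pocket 67 x 35 mm and 10 mm deep centred on its origin; pocket floor z = 10 mm, walls to z = 20 mm. Origin: under the pocket's centre, on the worktop. x runs along the pocket to the two brass contacts at its broad end, z up. A pack fully home has its centre at z = 24 mm above the origin.
- charger_contacts (a point): Middle of the cradle's contacts, 33.5 mm from its origin along its +x, 16 mm above the worktop.
- lemon: Bystander: lemon, 71 x 53 x 51 mm; origin under its middle, on the worktop.
- salt_shaker: Bystander: salt shaker, 44 mm across, 90 mm high; origin under its middle.
- teaspoon: Bystander: steel teaspoon, 130 x 27 x 11 mm, lying along its x; origin under its middle.
- tape: Bystander: roll of tape lying flat, 98 mm across, 25 mm high; origin under its middle.
- timer: Bystander: wind-up kitchen timer, 70 mm across, 53 mm high; origin under its middle.

How it is judged:
On the way, in this order (a step that is already met when the one before it is completed fails the run):
1. the release tab is pressed in while the cover still sits in the tray (value of joint tab above 0.0035 m and angle between cover_mid's own z axis and vertical below 0.05 rad and distance between cover_lugs and light_slot below 0.012 m), for 0.1 s.
2. the cover is pivoted up at its tab end, its lugs still at their lip (angle between cover_mid's own z axis and vertical above 0.08 rad and distance between cover_lugs and light_slot below 0.025 m), for 0.05 s.
3. the cover lies flat on the worktop, open side down, and is let go (height (world z) of cover_mid below 0.023 m and angle between cover_mid's own z axis and vertical below 0.08 rad and linear speed of cover below 0.02 m/s and contact force between cover and the fingers below 0.1 N), for 0.2 s.
At the end, for the whole second after the job is handed in: The cover rests flat on the worktop, open side down (centre under 23 mm high, within 0.08 rad of level), touching neither light nor charger; the pack stands on the cradle's pocket floor (centre under 27 mm high, within 0.06 rad of upright), its contact end within 9 mm of the cradle's contacts (height (world z) of cover_mid below 0.023 m and angle between cover_mid's own z axis and vertical below 0.08 rad and linear speed of each of cover, pack below 0.02 m/s and contact force between cover and light below 0.05 N and contact force between cover and charger below 0.05 N and distance between pack_contacts and charger_contacts below 0.009 m and height (world z) of pack_mid below 0.027 m and angle between pack_mid's own z axis and vertical below 0.06 rad).
It fails at once if a bystander is pushed more than 30 mm (distance of any of lemon, salt_shaker, teaspoon, tape, timer from where it was at the start of the episode above 0.03 m).
It also fails if it takes over 64 s, if anything falls off the work surface, if the arm or the gripper's body presses on something with over 40 N, if the wrist force passes 120 N, or if a joint passes its speed limit or range.

ROBOT

A 6-joint arm with a two-finger parallel gripper is mounted at the origin on a cart in front of the work surface, level with it; the furniture and walls round the work are solid. World frame = base frame: x ahead of the robot, y to its left, z up, the work surface at z = 0. Lengths are in m, angles in rad, forces in N, time in s.
With the tool pointing down it reaches from about 0.225 to 0.875 m from the base axis. Payload 3.4 kg.
Tool frame: the origin (TCP) lies on the centre line of the jaws, within the pads' length; the fingertips stand 25 mm ahead of it and the grasp point (between the pads) lies 6 mm ahead of it; z points along the fingers, y is the line along which they close (so a half turn about z gives the same grasp; the last joint's range is limited). The gripper opens to 85 mm and grips with 20 to 120 N. Pads are 22 mm wide; open, the fingers measure 114 mm over their backs; the gripper's body (76 mm by 85 mm) begins 54 mm behind the grasp point. The pads swing forward as they close: fully open they stand 13 mm farther back than shut.
Start: joints at [1.178, 0.276, 1.505, -0, 1.361, -0.121], TCP at [0.154, 0.554, 0.256] pointing down, gripper open.
Joint ranges: [-2.89, 2.89], [-0.75, 2.08], [0.22, 2.7], [-1.18, 4.32], [0.11, 2.71], [-2.7, 2.7]. Speed limits (rad/s): [2.57, 2.57, 3.14, 3.14, 3.14, 3.14].

INTERFACE

Orientations are given as a rotation vector (axis times angle).
In Python, from bench import r gives the robot as it stands. The module is installed in compiled form; this text tells all that it offers.
- The arm moves only by the tool drive_tool, never from a script. Its argument "steps" is a list of rows, each a list of 7 numbers: the turn, a rotation vector about the world's x, y, z in rad, then the shift along the world's x, y, z in mm, then the finger opening in mm, from 0 to 85.4. In form: [[rx, ry, rz, tx, ty, tz, hand], ...]. A call has 1 to 10 rows; each row shifts and turns the commanded pose from where the row before left it; what a row does not reach is not made up. A row lasts 1/12 s, in which the tool goes at most 41.7 mm and 7.16 degrees, less where a joint would pass 70% of its speed; a pose out of reach is approached as far as the arm can. A call is refused whole if a number of a shift passes 41.7 or a number of a turn 0.125, either way. A call with a gripper value outside its range is refused whole. The fingers move at their own pace and stop on an object; "squeeze" is the grip in N (left out, the last holds). Time passes only in rows, so rows that do not move let the fingers close. It gives the time, the measured TCP pose, the force, the opening and the grip force at its end, in the units of the state.
- r.observe(): the state, without advancing time (a new reading comes with each control period).
- r.capture(name): name is "scene" or "top" or "wrist"; returns a dict with "image" (420x560x3 uint8, red, green, blue), "fx", "fy", "cx", "cy" (pixels), "rvec" (rotation vector, rad) and "tvec" (3), from world to camera coordinates, as OpenCV has them. Camera axes: x right, y down, z forward; pixel columns grow to the right and rows downward; lengths in m; the calibration is good to about 2 mm. A picture is of the moment at which its call begins. There is no depth.
- r.close_job(): hands the job in; it is judged then, once.
The state is a dict: "time": time; "joints": joint angles; "dq": joint speeds; "effort": joint torques, N m; "tcp_pos": TCP position; "eef_rot": TCP orientation; "ft_force": force on the tool from outside, world axes, zero at the start; "wrist_torque": the same for the moment, N m; "width": opening from 0.0 (shut) to 1.0 (fully open); "finger_force": force on a finger pad.
Only numpy, scipy, OpenCV 4.12 (cv2) and the standard library are available. Lean on these libraries where they do the work, as an engineer would, in place of code of your own. Each camera call takes 0.05 s, during which the arm holds its last target. There are 200 camera calls.

## Working session

There is one attempt and no reset: what is moved stays moved. The work goes in short steps, Python scripts to look and compute and a tool call to move; the robot and the scene stay as the last step left them, time stands still between calls to the robot, and variables do not carry over. Pictures are saved under pics/ and viewed, at most 10 in all, crops included, and the job is handed in when it is done.

Besides the shell and the picture viewer there is one more tool, called after "Request:" as name(argument=value, ...), one argument or row to a line, values as JSON. drive_tool: Moves the arm, as the interface text tells. Its arguments: {"type":"object","properties":{"steps":{"type":"array"},"squeeze":{"type":"number"}},"required":["steps"]}

```bash
mkdir -p pics; cat > h.py <<'E'
import numpy as np, cv2, pickle
from bench import r
def cap(n,f=None):
    c=r.capture(n)
    if f: cv2.imwrite('pics/'+f,c['image'][:,:,::-1])
    c['R']=cv2.Rodrigues(np.array(c['rvec'],float))[0]; c['t']=np.array(c['tvec'],float).ravel()
    return c
def ray(c,u,v):
    d=c['R'].T@np.array([(u-c['cx'])/c['fx'],(v-c['cy'])/c['fy'],1]); return -c['R'].T@c['t'],d
def on(c,u,v,z):
    o,d=ray(c,u,v); return (o+d*(z-o[2])/d[2])
def pix(c,p):
    q=c['R']@np.array(p)+c['t']; return np.array([c['fx']*q[0]/q[2]+c['cx'],c['fy']*q[1]/q[2]+c['cy']])
def tri(a,ua,b,ub):
    oa,da=ray(a,*ua);ob,db=ray(b,*ub)
    s=np.linalg.lstsq(np.c_[da,-db],ob-oa,rcond=None)[0]
    p,q=oa+s[0]*da,ob+s[1]*db
    return (p+q)/2,np.linalg.norm(p-q)
E
python3 - <<'E'
from h import *
a=cap('top','top0.png');b=cap('scene','scene0.png')
pickle.dump((a,b),open('c0.pkl','wb'))
for c in (a,b): print(-c['R'].T@c['t'],c['fx'])
s=r.observe();print(s['tcp_pos'],s['eef_rot'],s['width'],s['time'])
E
```

```text
[ 0.40743656 -0.05580008  1.12467323] 396.4396217146623
[-0.26550987 -0.72691394  0.71625964] 420.5700870012943
[0.15418974 0.55349639 0.25552762] [-4.25559501e-01 -3.11221047e+00  2.51194448e-03] 0.9969358230045057 0.1
```

View pics/top0.png

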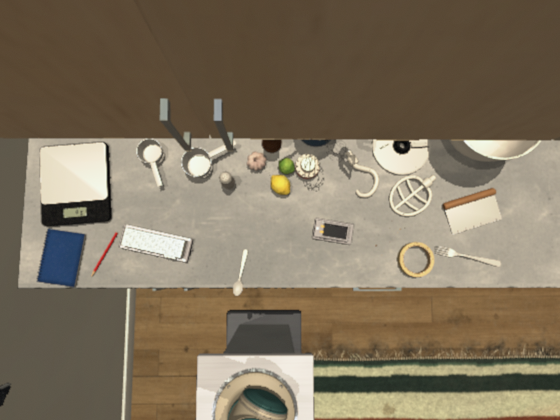

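View pics/scene0.png

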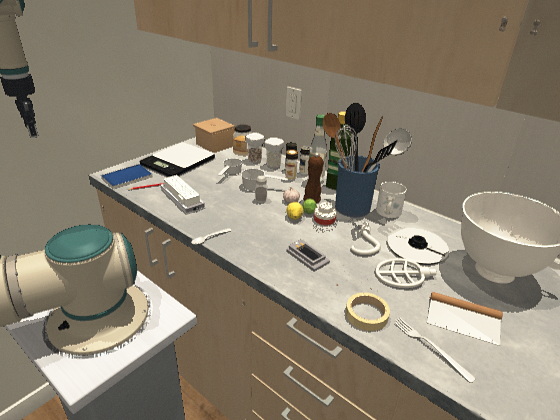

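Top: light at about (156,244), white, with the tab end unclear; charger at (333,231); teaspoon at (241,272); tape at (416,259). Scene: light at (182,192), charger at (308,254). I'll zoom in on the light and charger next.

```bash
python3 - <<'E'
from h import *
a,b=pickle.load(open('c0.pkl','rb'))
A=a['image'][:,:,::-1];B=b['image'][:,:,::-1]
def z(I,u,v,w,h): return cv2.resize(I[v:v+h,u:u+w],(400,300),interpolation=cv2.INTER_CUBIC)
m=np.vstack([np.hstack([z(A,112,214,88,66),z(A,300,205,72,54)]),np.hstack([z(B,148,165,64,48),z(B,280,232,56,42)])])
cv2.imwrite('pics/z0.png',m)
for n,p in(('light',(156,244)),('charger',(333,231)),('spoon',(241,272)),('pepper',(306,167)),('light-l',(123,236)),('tcp?',(0,390))):print(n,on(a,*p,0.02))
print('tcp pix',pix(a,[.154,.554,.256]),pix(b,[.154,.554,.256]))
E
```

```text
light [0.45326175 0.27422111 0.02      ]
charger [ 0.48945788 -0.2173474   0.02      ]
spoon [0.37615852 0.03852317 0.02      ]
pepper [ 0.67200253 -0.14311006  0.02      ]
light-l [0.47541038 0.36592445 0.02      ]
tcp? [0.06814519 0.67117827 0.02      ]
tcp pix [-18.04139552 383.4165492 ] [ 30.02778494 127.98601278]
```

View pics/z0.png

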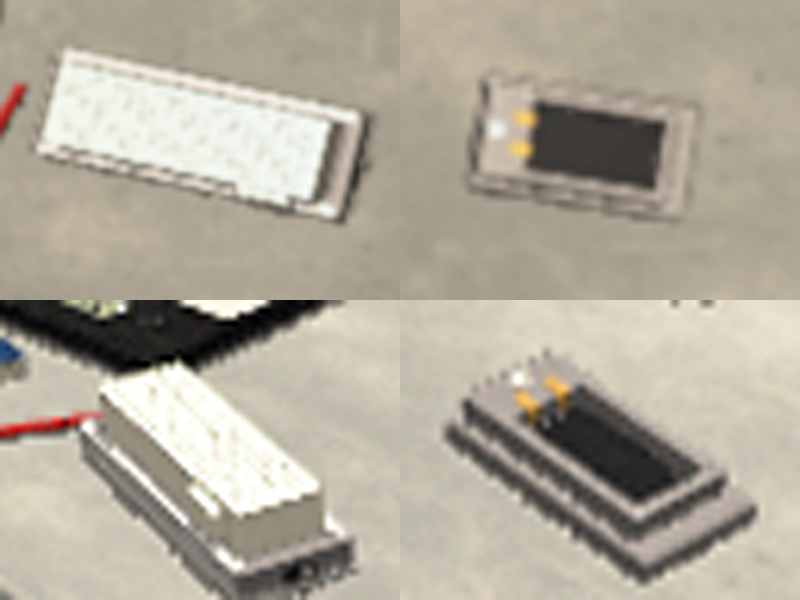

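The zoom shows the release tab on the light's near (world −x) side towards the right (−y) end, so light x points roughly to world +y. The charger's contacts are also at its +y end.

```bash
python3 - <<'E'
from h import *
a,b=pickle.load(open('c0.pkl','rb'))
P=[(126.3,225),(193,238.6),(186.8,262.4),(120.4,248.1)]
Q=np.array([on(a,*p,.02) for p in P]);c=Q.mean(0);d=(Q[0]+Q[3]-Q[1]-Q[2])/2;print('light',c,np.linalg.norm(d),np.degrees(np.arctan2(d[1],d[0])))
S=[(300+u/5.556,205+v/5.556) for u,v in((537,100),(666,122),(655,188),(528,170))]
Q=np.array([on(a,*p,.02) for p in S]);c=Q.mean(0);d=(Q[0]+Q[3]-Q[1]-Q[2])/2;print('pocket',c,np.linalg.norm(d),np.degrees(np.arctan2(d[1],d[0])))
for n,p in(('lemon',(281,184)),('salt',(227,180)),('spoontip',(245,251)),('spoonend',(237,294)),('lime',(287,167))):print(n,on(a,*p,.02))
E
```

```text
light [0.45469507 0.27257169 0.02      ] 0.18859352966930068 78.19067680606439
pocket [ 0.48927361 -0.42658531  0.02      ] 0.0654464814668693 81.11268239545406
lemon [ 0.62269381 -0.07189874  0.02      ]
salt [0.63382417 0.08074742 0.02      ]
spoontip [0.43382129 0.02805751 0.02      ]
spoonend [0.31648693 0.04883245 0.02      ]
lime [ 0.67183791 -0.08900152  0.02      ]
```

Request:
drive_tool(
  steps=[
    [0,0,-0.12,24,-27,0,85],
    [0,0,-0.125,24,-27,0,85],
    [0,0,-0.125,24,-27,0,85],
    [0,0,-0.125,24,-28,0,85],
    [0,0,-0.125,24,-28,0,85],
    [0,0,-0.125,24,-28,0,85],
    [0,0,-0.125,24,-28,0,85],
    [0,0,-0.125,24,-28,0,85],
    [0,0,-0.125,24,-28,0,85],
    [0,0,-0.125,24,-28,0,85],
  ],
)

```text
time: 0.93
tcp_pos: [0.395, 0.2753, 0.2561]
eef_rot: [-2.167, -2.274, 0.0]
ft_force: [0.9, 0.7, 0.3]
width: 0.994
finger_force: 0.0
```

Request:
drive_tool(
  steps=[
    [0,0,-0.125,25,-28,0,85],
    [0,0,-0.125,25,-27,0,85],
    [0,0,-0.009,0,0,0,85],
    [0,0,0,0,0,0,85],
  ],
)

```text
time: 1.27
tcp_pos: [0.4453, 0.2204, 0.2558]
eef_rot: [-2.44, -1.978, 0.002]
ft_force: [-0.9, -0.5, 1.2]
width: 0.993
finger_force: 0.0
```

```bash
python3 - <<'E'
from h import *
s=r.observe();print(s['time'],s['tcp_pos'],s['eef_rot'],s['ft_force'])
w=cap('wrist','w1.png');t=cap('top');pickle.dump((w,t),open('c1.pkl','wb'))
print(-w['R'].T@w['t'],w['R'],w['fx'])
E
```

```text
1.2667 [0.44528268 0.22044746 0.25576172] [-2.44011206e+00 -1.97792312e+00  1.59228562e-03] [-0.85031668 -0.49094092  1.15395551]
[0.46020138 0.28831222 0.37310737] [[ 0.9785567  -0.20597212 -0.00150981]
 [-0.19761671 -0.94087759  0.27513088]
 [-0.05808983 -0.2689328  -0.9614056 ]] 355.27040113778213
```

View pics/w1.png

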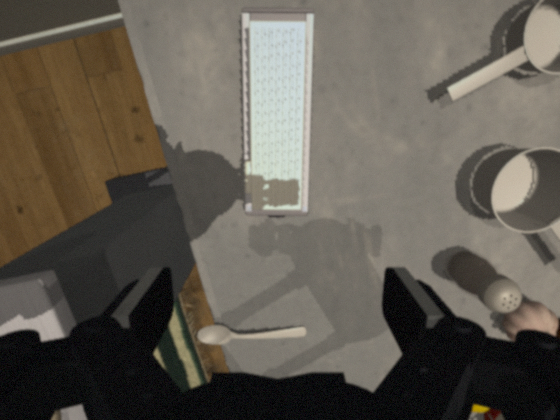

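Wrist view: light upright in the picture, lug end at the top. Tray corners are near (242,10), (314,13), (308,215), (245,215), and the tab is on the left side near (247,185).

```bash
python3 - <<'E'
from h import *
w,t=pickle.load(open('c1.pkl','rb'))
g=w['image'].astype(float).mean(2)
for v in (40,80,120,150,170,185,195,205): print(v,g[v,236:320].astype(int).tolist())
print(g[0:30,280].astype(int).tolist(),g[195:225,290].astype(int).tolist())
I=w['image'][0:225,215:340,::-1]; T=t['image'][214:280,112:200,::-1]
cv2.imwrite('pics/z1.png',np.hstack([cv2.resize(I,(333,600),interpolation=cv2.INTER_CUBIC),cv2.resize(T,(460,600),interpolation=cv2.INTER_CUBIC)]))
E
```

```text
40 [121, 113, 102, 86, 75, 100, 138, 162, 160, 135, 113, 112, 125, 154, 188, 204, 208, 207, 200, 201, 204, 202, 203, 206, 205, 203, 205, 206, 207, 206, 210, 209, 202, 197, 207, 205, 205, 208, 209, 208, 206, 208, 207, 209, 211, 207, 202, 200, 195, 199, 202, 207, 211, 206, 198, 191, 191, 197, 206, 209, 205, 201, 199, 201, 197, 201, 208, 211, 199, 183, 173, 179, 195, 198, 201, 195, 175, 147, 130, 125, 126, 127, 125, 123]
80 [125, 126, 120, 108, 89, 87, 115, 156, 182, 186, 170, 139, 122, 136, 173, 198, 208, 212, 207, 205, 200, 194, 193, 201, 209, 205, 200, 197, 196, 197, 207, 206, 197, 198, 205, 207, 203, 208, 202, 203, 201, 206, 205, 202, 209, 201, 195, 200, 203, 207, 211, 210, 205, 199, 202, 206, 207, 209, 212, 207, 198, 202, 208, 209, 210, 212, 209, 203, 183, 172, 180, 192, 201, 202, 194, 166, 135, 120, 124, 123, 121, 121, 121, 122]
120 [132, 129, 129, 127, 115, 98, 91, 125, 165, 184, 177, 153, 123, 122, 155, 189, 206, 212, 208, 209, 208, 211, 207, 209, 207, 206, 206, 209, 209, 211, 211, 211, 208, 204, 200, 199, 202, 211, 211, 207, 204, 202, 198, 204, 211, 207, 200, 196, 193, 193, 205
[... 1865 characters left out ...]
131, 124, 107, 93, 102, 136, 165, 182, 187, 188, 179, 159, 132, 125, 128, 125, 122, 122, 125, 125, 121, 125, 125, 136, 155, 172, 186, 186, 179, 161, 152, 154, 156, 143, 132, 127, 132, 142, 152, 155, 154, 156, 166, 173, 178, 182, 186, 190, 186, 182, 170, 162, 168, 172, 175, 181, 187, 193, 200, 208, 196, 177, 175, 190, 192, 196, 191, 169, 134, 123, 124, 127, 127, 132, 131, 133, 135, 134, 129, 133]
[118, 118, 117, 117, 115, 117, 112, 109, 109, 119, 118, 107, 103, 119, 130, 138, 140, 140, 139, 144, 156, 180, 199, 207, 209, 212, 209, 206, 207, 205] [122, 123, 124, 120, 121, 115, 121, 124, 129, 148, 170, 194, 207, 202, 178, 149, 131, 127, 123, 116, 113, 115, 120, 126, 124, 126, 125, 120, 119, 112]
```

View pics/z1.png

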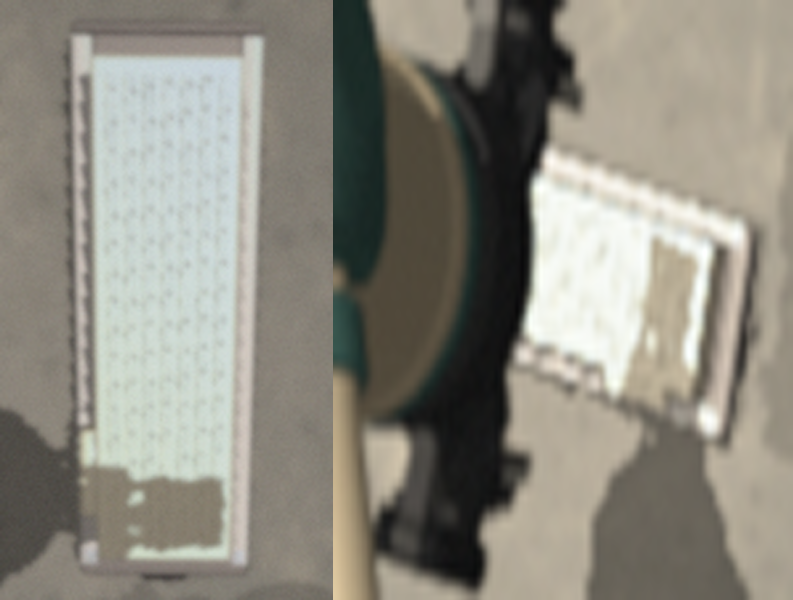

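Crop: tray rim corners are at wrist pixels of about (242,13), (314,13), (307.6,212) and (245,212). The tab pad sits on the left wall over rows ~162-203, as expected.

```bash
python3 - <<'E'
from h import *
w,t=pickle.load(open('c1.pkl','rb')); a,b=pickle.load(open('c0.pkl','rb'))
for z in(0,.02):
  L=[on(w,*p,z) for p in((241.5,40),(243,120),(243.7,150))];R=[on(w,*p,z) for p in((312.5,40),(310.2,120),(309.2,150))]
  C=[on(w,*p,z) for p in((242,13),(314,13),(307.6,212),(245,212))]
  print(z,[np.linalg.norm((l-q)) for l,q in zip(L,R)],[np.degrees(np.arctan2(*(q[0]-q[2])[[1,0]])) for q in(L,R)],'mid',[(l+q)/2 for l,q in zip(L,R)],'C',np.mean(C,0),np.linalg.norm(C[0]-C[3]))
# heights: cover top right corner pairs wrist/top, tray corner pairs (tab end)
T=lambda u,v:(112+(u-333)/460*88,214+v/600*66)
W=lambda u,v:(215+u/2.667,v/2.667)
print('rim far-tab',tri(w,W(247,562),t,T(748,225)))
print('rim near-tab',tri(w,W(80,562),t,T(718,432)))
print('cover far-tab',tri(w,W(228,556),t,T(712,240)))
s=r.observe();print(s['tcp_pos'])
E
```

```text
0 [np.float64(0.06822337545162808), np.float64(0.06845243578427394), np.float64(0.06825901295345785)] [np.float64(77.77281900145792), np.float64(77.79219571856135)] mid [array([0.47224111, 0.35015802, 0.        ]), array([0.45646224, 0.27728569, 0.        ]), array([0.45004501, 0.24764852, 0.        ])] C [0.45696889 0.27728489 0.        ] 0.19553362119153153
0.02 [np.float64(0.06456633833165741), np.float64(0.06478312014343486), np.float64(0.06460006552538251)] [np.float64(77.77281900145792), np.float64(77.79219571856137)] mid [array([0.47159574, 0.34684284, 0.02      ]), array([0.45666267, 0.27787676, 0.02      ]), array([0.45058943, 0.24982825, 0.02      ])] C [0.45714217 0.277876   0.02      ] 0.18505226188959087
rim far-tab (array([0.46893784, 0.17913678, 0.0096326 ]), np.float64(0.001169857441067025))
rim near-tab (array([0.40476355, 0.1932074 , 0.01142136]), np.float64(0.000465821007874923))
cover far-tab (array([0.46231664, 0.19158475, 0.03892543]), np.float64(0.00012229447853562533))
[0.44368061 0.22209231 0.25591032]
```

Request:
drive_tool(
  steps=[
    [0,0,-0.004,2.4,5,0,80],
    [0,0,0,0,0,-40,80],
    [0,0,0,0,0,-40,80],
    [0,0,0,0,0,-40,80],
    [0,0,0,0,0,-40,80],
    [0,0,0,0,0,-20,75],
    [0,0,0,0,0,-14,70],
    [0,0,0,0,0,-10,66],
    [0,0,0,0,0,-3,62],
    [0,0,0,0,0,0,62],
  ],
  squeeze=25,
)

```text
time: 2.2
tcp_pos: [0.4457, 0.228, 0.0487]
eef_rot: [-2.438, -1.98, 0.002]
ft_force: [1.0, 1.0, 0.8]
width: 0.726
finger_force: 0.0
```

```bash
python3 - <<'E'
from h import *
s=r.observe();print(s['time'],s['tcp_pos'],s['eef_rot'],s['ft_force'],s['width'])
w=cap('wrist');t=cap('scene');pickle.dump((w,t),open('c2.pkl','wb'))
I=w['image'][120:420,120:440,::-1]; T=t['image'][130:220,140:236,::-1]
cv2.imwrite('pics/z2.png',np.hstack([cv2.resize(I,(400,375)),cv2.resize(T,(400,375),interpolation=cv2.INTER_CUBIC)]))
E
```

```text
2.2 [0.44569348 0.22799511 0.0486639 ] [-2.43820484 -1.97992234  0.00244788] [0.96388972 1.02748929 0.76611897] 0.7260037782724362
```

View pics/z2.png

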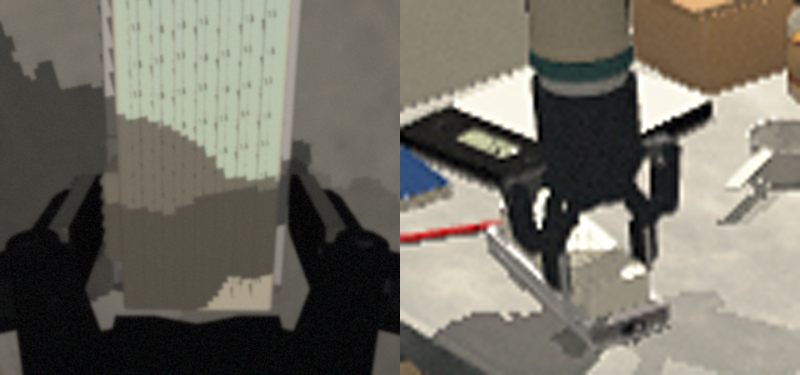

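The fingers straddle the cover at the tab, with the cover centred between them.

Request:
drive_tool(
  steps=[
    [0,0,0,0,0,-1.5,54],
    [0,0,0,0,0,0,46],
    [0,0,0,0,0,0,40],
    [0,0,0,0,0,0,40],
    [0,0,0,0,0,0,40],
    [0,0,0,0,0,0,40],
    [0,0,0,0,0,0,40],
  ],
  squeeze=30,
)

```text
time: 2.88
tcp_pos: [0.4469, 0.2273, 0.0488]
eef_rot: [-2.441, -1.977, -0.002]
ft_force: [-2.4, 1.2, 5.8]
width: 0.557
finger_force: 31.4
```

Request:
drive_tool(
  steps=[
    [-0.0391,0.0085,0,0.4,1.8,5.3,40],
    [-0.0391,0.0085,0,0.4,2.0,5.3,40],
    [-0.0391,0.0085,0,0.5,2.2,5.2,40],
    [-0.0391,0.0085,0,0.5,2.4,5.1,40],
    [-0.0391,0.0085,0,0.6,2.6,5.0,40],
    [0,0,0,0,0,0,40],
    [0,0,0,0,0,0,40],
  ],
)

```text
time: 3.47
tcp_pos: [0.4496, 0.2385, 0.0737]
eef_rot: [2.336, 1.894, -0.233]
ft_force: [-0.9, 1.1, 0.2]
width: 0.552
finger_force: 31.9
```

```bash
python3 - <<'E'
from h import *
s=r.observe();print(s['time'],s['tcp_pos'],s['eef_rot'],s['ft_force'],s['wrist_torque'],s['width'])
w=cap('wrist');t=cap('scene');pickle.dump((w,t),open('c3.pkl','wb'))
I=w['image'][0:420,:,::-1]; T=t['image'][130:220,140:236,::-1]
cv2.imwrite('pics/z3.png',np.hstack([cv2.resize(I,(400,375)),cv2.resize(T,(400,375),interpolation=cv2.INTER_CUBIC)]))
E
```

```text
3.4667 [0.44957351 0.23848339 0.07372551] [ 2.33603305  1.89448827 -0.23271964] [-0.93184406  1.10410781  0.21233442] [ 0.28281182  0.10849676 -0.01512106] 0.5519925878434501
```

View pics/z3.png

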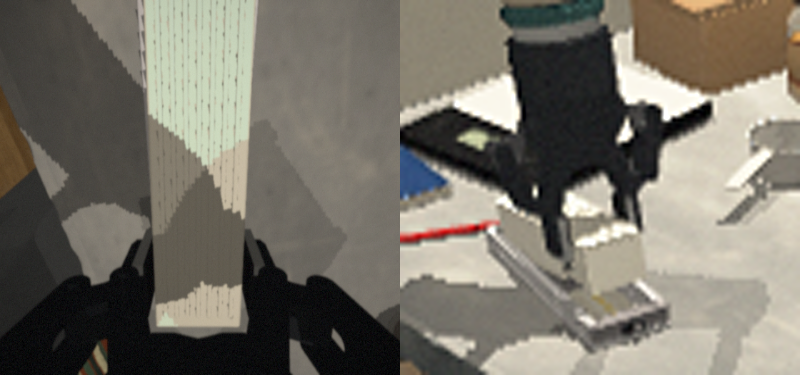

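The scene view shows the cover tilted with its tab end up and the lug end still in the tray. Next I draw it back and lift.

Request:
drive_tool(
  steps=[
    [0,0,0,-0.8,-4,0.5,40],
    [0,0,0,-0.9,-4,1,40],
    [0,0,0,-0.9,-4,1,40],
    [0,0,0,-0.8,-3.6,1,40],
    [0,0,0,0,0,4,40],
    [0,0,0,0,0,8,40],
    [0,0,0,0,0,15,40],
    [0,0,0,0,0,20,40],
    [0,0,0,0,0,25,40],
    [0,0,0,0,0,25,40],
  ],
)

```text
time: 4.4
tcp_pos: [0.4457, 0.2223, 0.1757]
eef_rot: [2.337, 1.893, -0.235]
ft_force: [0.5, 0.3, -0.1]
width: 0.548
finger_force: 31.9
```

```bash
python3 - <<'E'
from h import *
s=r.observe();print(s['time'],s['tcp_pos'],s['eef_rot'],s['ft_force'],s['wrist_torque'],s['width'])
w=cap('wrist');t=cap('scene');pickle.dump((w,t),open('c4.pkl','wb'))
I=w['image'][0:420,:,::-1]; T=t['image'][80:220,140:290,::-1]
cv2.imwrite('pics/z4.png',np.hstack([cv2.resize(I,(400,375)),cv2.resize(T,(400,375),interpolation=cv2.INTER_CUBIC)]))
E
```

```text
4.4 [0.44565766 0.22233618 0.17568193] [ 2.33661595  1.893367   -0.23543889] [ 0.49726329  0.31189867 -0.08783375] [ 0.15387043 -0.02806386  0.01204001] 0.5483059757205675
```

View pics/z4.png

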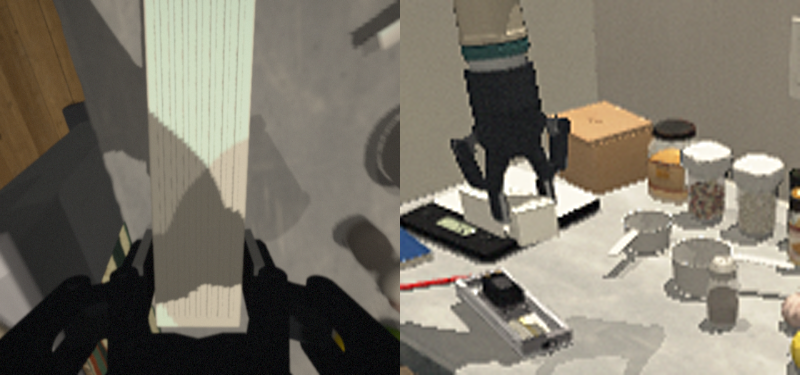

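The cover is free of the tray, level across the jaws, and the pack is visible in its bay. Now I level it and carry it over.

Request:
drive_tool(
  steps=[
    [0.0391,-0.0085,0,4,-15,0,40],
    [0.0391,-0.0085,0,7,-30,0,40],
    [0.0391,-0.0085,0,7,-32,0,40],
    [0.0391,-0.0085,0,8,-35,0,40],
    [0.0391,-0.0085,0,8,-35,0,40],
    [0,0,0,8,-35,0,40],
    [0,0,0,7,-32,-20,40],
    [0,0,0,5,-20,-30,40],
    [0,0,0,0,-8,-20,40],
    [0,0,0,0,0,0,40],
  ],
)

```text
time: 5.33
tcp_pos: [0.4968, -0.0213, 0.1005]
eef_rot: [-2.439, -1.97, 0.009]
ft_force: [-0.8, 0.2, -1.9]
width: 0.554
finger_force: 32.0
```

```bash
python3 - <<'E'
from h import *
s=r.observe();print(s['time'],s['tcp_pos'],s['eef_rot'],s['ft_force'],s['wrist_torque'],s['width'])
R=cv2.Rodrigues(np.array(s['eef_rot']))[0];print(R[:,2])
w=cap('wrist');t=cap('scene');pickle.dump((w,t),open('c5.pkl','wb'))
I=w['image'][0:420,:,::-1]; T=t['image'][120:280,190:350,::-1]
cv2.imwrite('pics/z5.png',np.hstack([cv2.resize(I,(400,375)),cv2.resize(T,(400,400),interpolation=cv2.INTER_CUBIC)[:375]]))
E
```

```text
5.3333 [ 0.49682503 -0.02131745  0.1004985 ] [-2.43947163 -1.97004746  0.00941187] [-0.78272518  0.20760034 -1.92281236] [-0.03023115  0.06249877  0.03337608] 0.5535274468390612
[-8.41430795e-03  8.64481601e-04 -9.99964225e-01]
```

View pics/z5.png

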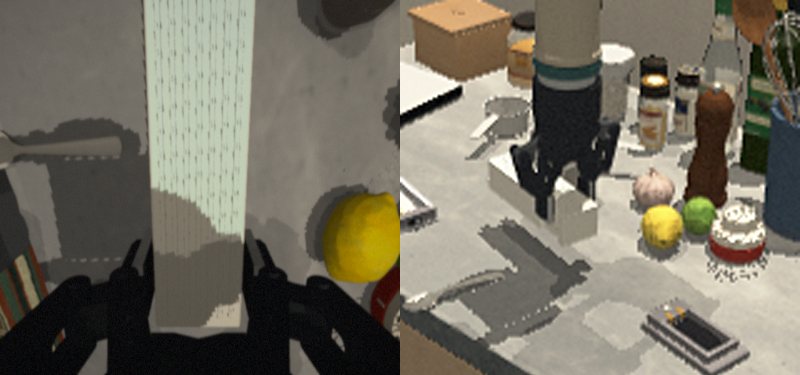

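The cover is level over bare worktop, clear of the spoon and lemon.

Request:
drive_tool(
  steps=[
    [0,0,0,0,0,-20,40],
    [0,0,0,0,0,-15,40],
    [0,0,0,0,0,-9,40],
    [0,0,0,0,0,-6,40],
    [0,0,0,0,0,-3,40],
    [0,0,0,0,0,-2,40],
    [0,0,0,0,0,0,40],
  ],
)

```text
time: 6.02
tcp_pos: [0.5002, -0.0194, 0.0496]
eef_rot: [2.44, 1.978, 0.001]
ft_force: [0.3, 0.3, -0.9]
width: 0.558
finger_force: 32.0
```

Request:
drive_tool(
  steps=[
    [0,0,0,0,0,-2,40],
    [0,0,0,0,0,-2,40],
    [0,0,0,0,0,0,40],
    [0,0,0,0,0,0,40],
  ],
)

```text
time: 6.35
tcp_pos: [0.4998, -0.0197, 0.0453]
eef_rot: [2.441, 1.977, 0.0]
ft_force: [0.8, -0.1, -1.5]
width: 0.556
finger_force: 32.0
```

Request:
drive_tool(
  steps=[
    [0,0,0,0,0,-1,40],
    [0,0,0,0,0,0,40],
    [0,0,0,0,0,0,40],
  ],
)

```text
time: 6.6
tcp_pos: [0.4997, -0.0197, 0.0442]
eef_rot: [2.441, 1.977, 0.0]
ft_force: [0.0, -0.6, -1.3]
width: 0.553
finger_force: 32.0
```

Request:
drive_tool(
  steps=[
    [0,0,0,0,0,-1,40],
    [0,0,0,0,0,0,40],
    [0,0,0,0,0,0,40],
  ],
)

```text
time: 6.85
tcp_pos: [0.4999, -0.0197, 0.0438]
eef_rot: [2.441, 1.977, 0.0]
ft_force: [-1.1, -0.6, 4.5]
width: 0.554
finger_force: 32.2
```

Request:
drive_tool(
  steps=[
    [0,0,0,0,0,-1,40],
    [0,0,0,0,0,0,40],
    [0,0,0,0,0,0,40],
  ],
)

```text
time: 7.1
tcp_pos: [0.5, -0.0197, 0.0437]
eef_rot: [2.44, 1.977, 0.001]
ft_force: [-3.1, 0.3, 13.8]
width: 0.554
finger_force: 32.5
```

Touchdown. I'll release, wait, then rise.

Request:
drive_tool(
  steps=[
    [0,0,0,0,0,1,52],
    [0,0,0,0,0,0,58],
    [0,0,0,0,0,0,66],
    [0,0,0,0,0,0,70],
    [0,0,0,0,0,0,70],
    [0,0,0,0,0,0,70],
    [0,0,0,0,0,0,70],
    [0,0,0,0,0,0,70],
  ],
)

```text
time: 7.77
tcp_pos: [0.4998, -0.0197, 0.0431]
eef_rot: [-2.441, -1.978, 0.0]
ft_force: [-0.3, 0.2, 0.2]
width: 0.819
finger_force: 0.0
```

Request:
drive_tool(
  steps=[
    [0,0,0,0,0,10,70],
    [0,0,0,0,0,20,70],
    [0,0,0,0,0,35,70],
    [0,0,0,0,0,40,70],
    [0,0,0,-5,35,40,70],
    [0,0,0,-8,39,20,70],
    [0,0,0,-8,39,0,70],
    [0,0,0,-8,39,0,70],
    [0,0,0,-8,39,0,70],
    [0,0,0,-5,35,0,70],
  ],
)

```text
time: 8.6
tcp_pos: [0.4581, 0.1981, 0.1985]
eef_rot: [-2.441, -1.978, -0.001]
ft_force: [0.4, -0.2, -0.1]
width: 0.822
finger_force: 0.0
```

Request:
drive_tool(
  steps=[
    [0,0,0,0,8,0,70],
    [0,0,0,0,0,0,70],
    [0,0,0,0,0,0,70],
  ],
)

```text
time: 8.85
tcp_pos: [0.4593, 0.2038, 0.198]
eef_rot: [2.439, 1.979, -0.001]
ft_force: [-0.1, -0.6, -0.3]
width: 0.819
finger_force: 0.0
```

```bash
python3 - <<'E'
from h import *
s=r.observe();print(s['time'],s['tcp_pos'],s['eef_rot'],s['ft_force'])
w=cap('wrist');t=cap('scene');p=cap('top');pickle.dump((w,t,p),open('c6.pkl','wb'))
I=w['image'][:,:,::-1]; T=t['image'][140:300,160:350,::-1]; P=p['image'][190:270,210:380,::-1]
cv2.imwrite('pics/z6.png',np.hstack([cv2.resize(I,(400,300)),np.vstack([cv2.resize(T,(400,337)),cv2.resize(P,(400,188))])[0:525]][0:1])) if 0 else None
R=np.vstack([cv2.resize(T,(400,337)),cv2.resize(P,(400,188),interpolation=cv2.INTER_CUBIC)])
L=np.vstack([cv2.resize(I,(400,300)),np.zeros((225,400,3),np.uint8)])
# enlarge tray crop in lower left
C=I[0:225,200:400];L[300:525]=cv2.resize(C,(400,450))[225:450]
cv2.imwrite('pics/z6.png',np.hstack([L,R]))
E
```

```text
8.85 [0.45932743 0.20382424 0.19796506] [ 2.43875495e+00  1.97896273e+00 -1.30823108e-03] [-0.05984011 -0.62098615 -0.32596621]
```

View pics/z6.png

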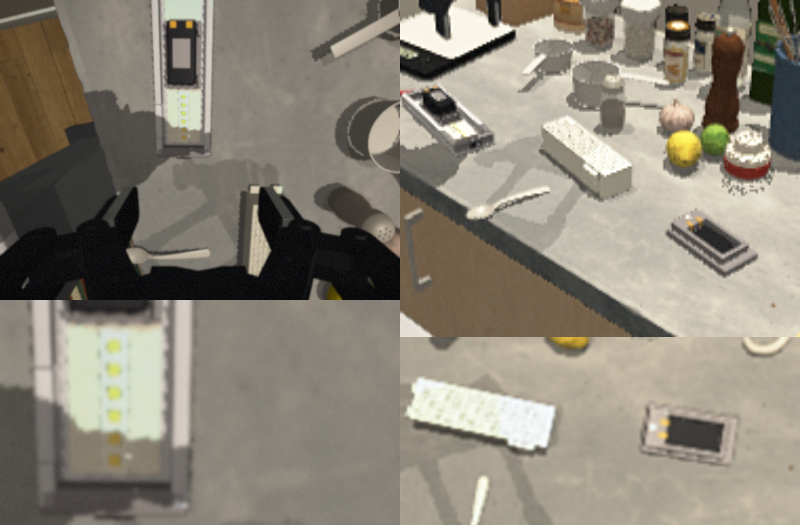

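The cover lies flat and clear on the worktop. The pack is in the bay at wrist pixel (252,73) or so, contacts up-picture. Now measure the pack and the pocket.

```bash
python3 - <<'E'
from h import *
w,t,p=pickle.load(open('c6.pkl','rb'))
def rect(c,box,th,z,n):
    u0,v0,u1,v1=box; g=c['image'][v0:v1,u0:u1].max(2); m=(g<th).astype(np.uint8)
    k=max(cv2.findContours(m,cv2.RETR_EXTERNAL,cv2.CHAIN_APPROX_NONE)[0],key=cv2.contourArea)
    B=cv2.boxPoints(cv2.minAreaRect(k))+[u0,v0]
    for zz in z:
        Q=np.array([on(c,*q,zz) for q in B]);e=Q[1]-Q[0],Q[2]-Q[1];l=max(e,key=np.linalg.norm)
        print(n,zz,B.round(1).tolist(),Q.mean(0).round(4),[round(np.linalg.norm(x),4) for x in e],np.degrees(np.arctan2(l[1],l[0])))
    return B
rect(w,(225,15,290,130),75,(.026,.040),'pack')
rect(p,(300,205,372,262),85,(.01,.02),'pocket')
rect(t,(260,210,360,300),60,(.01,.02),'pocket-scene')
E
```

```text
pack 0.026 [[231.0, 29.0], [277.0, 29.0], [277.0, 119.0], [231.0, 119.0]] [0.4613 0.2988 0.026 ] [np.float64(0.034), np.float64(0.0645)] -101.84675342591112
pack 0.04 [[231.0, 29.0], [277.0, 29.0], [277.0, 119.0], [231.0, 119.0]] [0.462  0.2975 0.04  ] [np.float64(0.0324), np.float64(0.0613)] -101.84675342591113
pocket 0.01 [[322.9, 234.5], [324.8, 223.1], [346.9, 226.8], [345.0, 238.2]] [ 0.4912 -0.2242  0.01  ] [np.float64(0.0327), np.float64(0.0632)] -99.46936180212926
pocket 0.02 [[322.9, 234.5], [324.8, 223.1], [346.9, 226.8], [345.0, 238.2]] [ 0.4905 -0.2227  0.02  ] [np.float64(0.0324), np.float64(0.0627)] -99.46936180212928
pocket-scene 0.01 [[298.4, 249.9], [301.9, 244.6], [318.1, 255.4], [314.5, 260.7]] [ 0.4983 -0.2148  0.01  ] [np.float64(0.0271), np.float64(0.0625)] -98.10042990531477
pocket-scene 0.02 [[298.4, 249.9], [301.9, 244.6], [318.1, 255.4], [314.5, 260.7]] [ 0.4874 -0.222   0.02  ] [np.float64(0.0267), np.float64(0.0616)] -98.10042990531467
```

Request:
drive_tool(
  steps=[
    [0,0,0,0.7,31,0,66],
    [0,0,0,1,32,0,66],
    [0,0,0,1,31.7,0,66],
    [0,0,0,0,0,-40,66],
    [0,0,0,0,0,-40,66],
    [0,0,0,0,0,-35,62],
    [0,0,0,0,0,-20,58],
    [0,0,0,0,0,-10,56],
    [0,0,0,0,0,-4,54],
    [0,0,0,0,0,0,54],
  ],
)

```text
time: 9.83
tcp_pos: [0.4627, 0.298, 0.0489]
eef_rot: [2.442, 1.976, -0.001]
ft_force: [0.2, 1.0, 0.2]
width: 0.636
finger_force: 0.0
```

```bash
python3 - <<'E'
from h import *
s=r.observe();print(s['time'],s['tcp_pos'],s['eef_rot'],s['ft_force'],s['width'])
w=cap('wrist');cv2.imwrite('pics/z7.png',w['image'][120:420,80:480,::-1])
E
```

```text
9.8333 [0.46271351 0.29801804 0.04894088] [ 2.44247840e+00  1.97571398e+00 -7.08141571e-04] [0.23879325 1.00493376 0.19943715] 0.6363538149230112
```

View pics/z7.png

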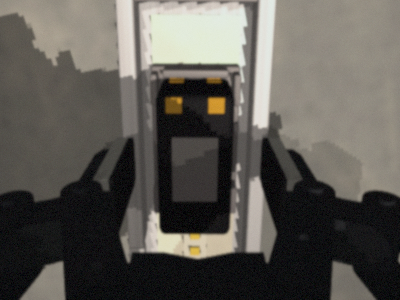

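The pack (crop columns 158-236) sits centred between the fingers (130-265).

Request:
drive_tool(
  steps=[
    [0,0,0,0,0,0,40],
    [0,0,0,0,0,0,28],
    [0,0,0,0,0,0,20],
    [0,0,0,0,0,0,20],
    [0,0,0,0,0,0,20],
    [0,0,0,0,0,0,20],
  ],
  squeeze=35,
)

```text
time: 10.38
tcp_pos: [0.4631, 0.2993, 0.0509]
eef_rot: [2.44, 1.977, 0.005]
ft_force: [-0.4, -0.3, 6.1]
width: 0.339
finger_force: 36.3
```

Request:
drive_tool(
  steps=[
    [0,0,0,0,0,5,20],
    [0,0,0,0,0,10,20],
    [0,0,0,0,0,20,20],
    [0,0,0,0,0,30,20],
    [0,0,0,0,0,30,20],
    [0,0,0,0,0,10,20],
    [0,0,0,0,0,0,20],
  ],
)

```text
time: 10.97
tcp_pos: [0.464, 0.2998, 0.1578]
eef_rot: [2.439, 1.977, 0.012]
ft_force: [0.5, -0.0, -0.5]
width: 0.341
finger_force: 35.5
```

Request:
drive_tool(
  steps=[
    [0,0,0.007,1,-20,0,20],
    [0,0,0.008,2,-40,10,20],
    [0,0,0.008,2,-41,10,20],
    [0,0,0.008,2,-41,0,20],
    [0,0,0.008,2,-41,0,20],
    [0,0,0.008,2,-41,0,20],
    [0,0,0.008,2,-41,0,20],
    [0,0,0,2,-41,0,20],
    [0,0,0,2,-41,0,20],
    [0,0,0,2,-41,0,20],
  ],
)

```text
time: 11.8
tcp_pos: [0.4797, -0.0902, 0.1725]
eef_rot: [-2.384, -2.042, 0.002]
ft_force: [1.0, 0.9, -1.0]
width: 0.34
finger_force: 35.5
```

Request:
drive_tool(
  steps=[
    [0,0,0,0,-41,0,20],
    [0,0,0,0,-41,0,20],
    [0,0,0,0,-41,0,20],
    [0,0,0,0,-41,0,20],
    [0,0,0,0,-40,0,20],
    [0,0,0,0,-18,0,20],
    [0,0,0,0,0,0,20],
    [0,0,0,0,0,0,20],
  ],
)

```text
time: 12.47
tcp_pos: [0.4801, -0.3105, 0.1722]
eef_rot: [-2.385, -2.039, -0.0]
ft_force: [0.4, 0.6, -1.0]
width: 0.337
finger_force: 35.5
```

```bash
python3 - <<'E'
from h import *
s=r.observe();print(s['time'],s['tcp_pos'],s['eef_rot'],s['ft_force'],s['width'])
n=np.array(s['eef_rot']);print('toolx yaw',np.degrees(2*np.arctan2(n[1],n[0]))%360)
w=cap('wrist');pickle.dump(w,open('c8.pkl','wb'));cv2.imwrite('pics/z8.png',w['image'][:,:,::-1])
E
```

```text
12.4667 [ 0.48011004 -0.31049775  0.17224749] [-2.38494390e+00 -2.03888763e+00 -1.83898473e-04] [ 0.43066987  0.58552059 -0.95829728] 0.3367874347226932
toolx yaw 81.05423950296057
```

View pics/z8.png

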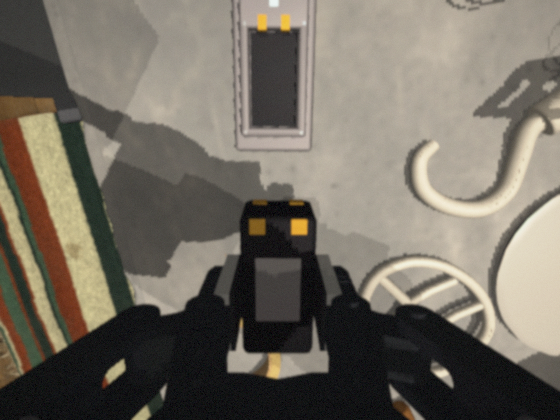

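Wrist view: the pocket is at columns ~246-302, rows ~26-132, with contacts up-picture at row 22. The held pack's top face is at about columns 243-316, rows 217-352, contacts the same way.

```bash
python3 - <<'E'
from h import *
w=pickle.load(open('c8.pkl','rb'));g=w['image'].astype(int).max(2)
for v in(40,80,120):print(v,g[v,228:320].tolist())
print(g[10:160,275].tolist())
print('pack',g[240,225:330].tolist()); print(g[190:232,278].tolist(),g[335:370,258].tolist())
for n,(u,v),zz in(('pocket',(274,79),(.01,.02)),('baseL',(235,149),(.0,.01,)),('pack',(279,284),(.161,.163))):
  for z in zz: print(n,z,on(w,u,v,z).round(4))
E
```

```text
40 [158, 160, 156, 155, 141, 125, 128, 151, 158, 148, 127, 115, 127, 146, 160, 168, 174, 177, 157, 135, 111, 102, 95, 76, 62, 62, 58, 56, 60, 58, 57, 58, 60, 58, 60, 60, 62, 60, 60, 62, 58, 58, 63, 60, 63, 60, 62, 62, 60, 62, 58, 62, 58, 62, 60, 60, 61, 61, 62, 59, 63, 63, 59, 61, 62, 63, 60, 60, 55, 62, 80, 101, 130, 154, 170, 175, 170, 165, 149, 151, 170, 184, 190, 185, 171, 149, 143, 158, 179, 183, 186, 186]
80 [160, 157, 160, 162, 156, 145, 128, 137, 157, 168, 158, 127, 108, 129, 147, 162, 178, 184, 178, 158, 131, 108, 102, 81, 63, 58, 59, 58, 59, 61, 59, 60, 63, 64, 61, 58, 61, 60, 64, 62, 61, 60, 62, 60, 61, 56, 63, 63, 59, 61, 62, 65, 66, 64, 64, 69, 66, 64, 65, 63, 62, 64, 66, 61, 63, 63, 64, 62, 63, 80, 104, 130, 155, 173, 181, 182, 172, 154, 147, 165, 183, 192, 186, 169, 145, 145, 159, 171, 173, 172, 170, 168]
120 [169, 172, 166, 168, 169, 153, 134, 118, 135, 157, 174, 178, 160, 132, 136, 153, 172, 180, 189, 178, 153, 125, 108, 101, 76, 58, 60, 61, 59, 57, 56, 57, 58, 59, 59, 59, 60, 56, 56, 54, 57, 59, 57, 63, 57, 60, 61, 57, 60, 63, 63, 59, 61, 60, 61, 62, 61, 60, 60, 63,
[... 1103 characters left out ...]
 49, 47, 48, 47, 49, 46, 49, 48, 50, 50, 48, 46, 46, 45, 44, 44, 42, 42, 37, 39, 64, 105, 136, 146, 148, 146, 146, 148, 147, 145, 146, 147, 147, 145, 147]
[100, 97, 99, 98, 97, 99, 99, 100, 97, 91, 69, 38, 15, 17, 5, 12, 17, 17, 15, 15, 18, 18, 20, 19, 12, 16, 30, 28, 33, 37, 37, 41, 44, 45, 44, 41, 35, 34, 35, 31, 24, 29] [19, 17, 21, 24, 11, 9, 15, 22, 19, 22, 11, 20, 17, 17, 22, 15, 32, 65, 113, 154, 170, 176, 174, 177, 172, 166, 151, 133, 118, 109, 105, 98, 93, 92, 83]
pocket 0.01 [ 0.4915 -0.2204  0.01  ]
pocket 0.02 [ 0.4915 -0.2212  0.02  ]
baseL 0.0 [ 0.452  -0.2674  0.    ]
baseL 0.01 [ 0.4533 -0.2665  0.01  ]
pack 0.161 [ 0.4814 -0.3089  0.161 ]
pack 0.163 [ 0.4816 -0.3078  0.163 ]
```

```bash
python3 - <<'E'
from h import *
w=pickle.load(open('c8.pkl','rb'))
def edge(n,L,z):
  Q=[on(w,*p,z) for p in L];print(n,z,Q[0].round(4),Q[1].round(4),'len',np.linalg.norm(Q[0]-Q[1]).round(4),'mid',((Q[0]+Q[1])/2).round(4),np.degrees(np.arctan2(*(Q[1]-Q[0])[[1,0]])).round(2))
edge('pocket w',((248.2,80),(299,80)),.02)
edge('pocket l',((274,128.5),(274,27)),.02)
edge('left edge',((249.5,120),(246.9,40)),.02)
edge('right edge',((297.5,120),(300,40)),.02)
for z in(.155,.158,.161):
  edge('pack w',((240,240),(315,240)),z)
  edge('pack l',((278,352),(278,216)),z)
E
```

```text
pocket w 0.02 [ 0.4732 -0.219   0.02  ] [ 0.5091 -0.2246  0.02  ] len 0.0363 mid [ 0.4911 -0.2218  0.02  ] -8.91
pocket l 0.02 [ 0.4861 -0.2553  0.02  ] [ 0.4968 -0.1879  0.02  ] len 0.0682 mid [ 0.4915 -0.2216  0.02  ] 80.96
left edge 0.02 [ 0.4692 -0.2465  0.02  ] [ 0.4769 -0.1931  0.02  ] len 0.054 mid [ 0.4731 -0.2198  0.02  ] 81.8
right edge 0.02 [ 0.5042 -0.252   0.02  ] [ 0.5134 -0.1988  0.02  ] len 0.0539 mid [ 0.5088 -0.2254  0.02  ] 80.15
pack w 0.155 [ 0.4684 -0.2902  0.155 ] [ 0.4983 -0.2948  0.155 ] len 0.0303 mid [ 0.4833 -0.2925  0.155 ] -8.82
pack l 0.155 [ 0.4754 -0.3449  0.155 ] [ 0.4851 -0.2825  0.155 ] len 0.0631 mid [ 0.4802 -0.3137  0.155 ] 81.14
pack w 0.158 [ 0.4689 -0.2891  0.158 ] [ 0.4982 -0.2936  0.158 ] len 0.0296 mid [ 0.4835 -0.2914  0.158 ] -8.82
pack l 0.158 [ 0.4757 -0.3426  0.158 ] [ 0.4852 -0.2816  0.158 ] len 0.0617 mid [ 0.4805 -0.3121  0.158 ] 81.14
pack w 0.161 [ 0.4694 -0.288   0.161 ] [ 0.498  -0.2925  0.161 ] len 0.0289 mid [ 0.4837 -0.2902  0.161 ] -8.82
pack l 0.161 [ 0.4761 -0.3403  0.161 ] [ 0.4854 -0.2807  0.161 ] len 0.0603 mid [ 0.4807 -0.3105  0.161 ] 81.14
```

Request:
drive_tool(
  steps=[
    [0,0,0,2,20,0,20],
    [0,0,0,4,30,0,20],
    [0,0,0,4,30,0,20],
    [0,0,0,1,10.5,0,20],
    [0,0,0,0,0,-30,20],
    [0,0,0,0,0,-30,20],
    [0,0,0,0,0,-25,20],
    [0,0,0,0,0,-13,20],
    [0,0,0,0,0,0,20],
    [0,0,0,0,0,0,20],
  ],
)

```text
time: 13.35
tcp_pos: [0.4915, -0.2187, 0.0756]
eef_rot: [-2.383, -2.045, 0.001]
ft_force: [0.4, -0.6, 0.2]
width: 0.338
finger_force: 35.4
```

```bash
python3 - <<'E'
from h import *
s=r.observe();print(s['time'],s['tcp_pos'],s['ft_force'])
w=cap('wrist');t=cap('scene');pickle.dump((w,t),open('c9.pkl','wb'))
cv2.imwrite('pics/z9.png',np.hstack([cv2.resize(w['image'][110:380,130:430,::-1],(400,360)),cv2.resize(t['image'][200:290,265:365,::-1],(400,360),interpolation=cv2.INTER_CUBIC)]))
E
```

```text
13.35 [ 0.49152057 -0.21870682  0.07556767] [ 0.37060361 -0.63076911  0.16633378]
```

View pics/z9.png

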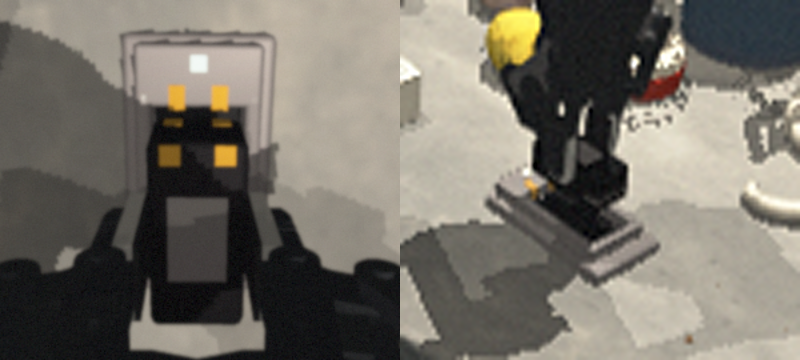

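The pack is lined up over the pocket, contacts to contacts. That picture took me past the 10-view limit (13 so far), so from here I go by numbers only.

Request:
drive_tool(
  steps=[
    [0,0,0,-0.2,-1,-8,20],
    [0,0,0,0,0,-6,20],
    [0,0,0,0,0,-4,20],
    [0,0,0,0,0,-2,20],
    [0,0,0,0,0,0,20],
    [0,0,0,0,0,0,20],
  ],
)

```text
time: 13.95
tcp_pos: [0.4918, -0.2212, 0.0559]
eef_rot: [-2.386, -2.044, 0.0]
ft_force: [0.4, 0.5, -1.3]
width: 0.342
finger_force: 35.4
```

Request:
drive_tool(
  steps=[
    [0,0,0,0,0,-1.5,20],
    [0,0,0,0,0,-1.5,20],
    [0,0,0,0,0,0,20],
    [0,0,0,0,0,0,20],
  ],
)

```text
time: 14.28
tcp_pos: [0.4918, -0.2211, 0.053]
eef_rot: [-2.386, -2.044, -0.0]
ft_force: [1.1, 0.2, -0.2]
width: 0.339
finger_force: 35.4
```

Request:
drive_tool(
  steps=[
    [0,0,0,0,0,-1,20],
    [0,0,0,0,0,-1,20],
    [0,0,0,0,0,0,20],
    [0,0,0,0,0,0,20],
  ],
)

```text
time: 14.62
tcp_pos: [0.4918, -0.2211, 0.0509]
eef_rot: [-2.386, -2.044, 0.0]
ft_force: [0.6, -0.0, -1.0]
width: 0.343
finger_force: 35.4
```

Request:
drive_tool(
  steps=[
    [0,0,0,0,0,-1,20],
    [0,0,0,0,0,0,20],
    [0,0,0,0,0,0,20],
  ],
)

```text
time: 14.87
tcp_pos: [0.4918, -0.2211, 0.05]
eef_rot: [-2.386, -2.044, -0.0]
ft_force: [-0.4, -0.6, -0.9]
width: 0.339
finger_force: 35.4
```

Request:
drive_tool(
  steps=[
    [0,0,0,0,0,-1,20],
    [0,0,0,0,0,0,20],
    [0,0,0,0,0,0,20],
  ],
)

```text
time: 15.12
tcp_pos: [0.4919, -0.2211, 0.049]
eef_rot: [2.386, 2.044, 0.0]
ft_force: [0.0, -0.5, 0.0]
width: 0.342
finger_force: 35.5
```

Request:
drive_tool(
  steps=[
    [0,0,0,0,0,-1,20],
    [0,0,0,0,0,0,20],
    [0,0,0,0,0,0,20],
  ],
)

```text
time: 15.37
tcp_pos: [0.4919, -0.2212, 0.0489]
eef_rot: [2.385, 2.044, 0.0]
ft_force: [-1.7, 1.2, 5.3]
width: 0.342
finger_force: 36.3
```

Floor contact came at the expected home height, so I release and withdraw.

Request:
drive_tool(
  steps=[
    [0,0,0,0,0,0.8,34],
    [0,0,0,0,0,0,44],
    [0,0,0,0,0,0,50],
    [0,0,0,0,0,0,50],
    [0,0,0,0,0,10,50],
    [0,0,0,0,0,25,50],
    [0,0,0,0,0,40,50],
    [0,0,0,0,0,40,50],
    [0,0,0,-2,-40,10,50],
    [0,0,0,-2,-40,0,50],
  ],
)

```text
time: 16.2
tcp_pos: [0.4902, -0.3018, 0.1795]
eef_rot: [2.374, 2.043, 0.004]
ft_force: [0.4, -0.1, -0.8]
width: 0.585
finger_force: 0.0
```

Request:
drive_tool(
  steps=[
    [0,0,0,-5,-20,0,50],
    [0,0,0,0,0,0,50],
    [0,0,0,0,0,0,50],
  ],
)

```text
time: 16.45
tcp_pos: [0.4825, -0.322, 0.1742]
eef_rot: [-2.388, -2.041, -0.001]
ft_force: [0.6, 0.4, 0.3]
width: 0.583
finger_force: 0.0
```

```bash
python3 - <<'E'
from h import *
s=r.observe();print(s['time'],s['tcp_pos'],s['ft_force'])
w=cap('wrist')
for th in(45,55):
  g=w['image'].max(2);m=(g<th).astype(np.uint8);m[215:]=0
  n,l,st,ce=cv2.connectedComponentsWithStats(m)
  for i in range(1,n):
    if st[i][4]>400:
      k=cv2.findContours((l==i).astype(np.uint8),cv2.RETR_EXTERNAL,cv2.CHAIN_APPROX_NONE)[0][0]
      B=cv2.boxPoints(cv2.minAreaRect(k));print(th,st[i].tolist())
      for z in(.038,):
        Q=np.array([on(w,*q,z) for q in B]);print(Q.mean(0).round(4),[np.linalg.norm(Q[1]-Q[0]).round(4),np.linalg.norm(Q[2]-Q[1]).round(4)])
pickle.dump(w,open('c10.pkl','wb'))
print('expect',pix(w,[.4915,-.2212,.038]))
u,v=pix(w,[.4915,-.2212,.038]).astype(int)
print(g[v,u-45:u+46].tolist());print(g[max(v-90,0):v+90,u+0].tolist())
E
```

```text
16.45 [ 0.48247055 -0.32195742  0.1741599 ] [0.63974383 0.4070001  0.32154305]
45 [243, 11, 49, 100, 1367]
[ 0.4913 -0.2233  0.038 ] [np.float64(0.0307), np.float64(0.061)]
45 [0, 37, 67, 66, 2250]
[ 0.3355 -0.2037  0.038 ] [np.float64(0.0331), np.float64(0.0479)]
45 [56, 116, 47, 99, 1601]
[ 0.3474 -0.2723  0.038 ] [np.float64(0.0142), np.float64(0.0726)]
55 [0, 0, 76, 106, 4925]
[ 0.3425 -0.1951  0.038 ] [np.float64(0.0477), np.float64(0.0648)]
55 [242, 10, 50, 102, 2866]
[ 0.491  -0.2233  0.038 ] [np.float64(0.0313), np.float64(0.0622)]
55 [52, 109, 52, 106, 1971]
[ 0.3474 -0.269   0.038 ] [np.float64(0.0154), np.float64(0.0796)]
expect [266.73167193  58.89632332]
[136, 135, 138, 138, 133, 121, 104, 105, 126, 135, 133, 123, 111, 108, 123, 137, 148, 152, 152, 135, 106, 69, 49, 42, 31, 26, 24, 40, 38, 44, 44, 49, 67, 112, 148, 162, 161, 164, 161, 161, 164, 162, 164, 164, 165, 164, 161, 164, 166, 166, 164, 163, 167, 167, 166, 166, 164, 167, 165, 150, 115, 77, 53, 51, 51, 49, 44, 35, 32, 43, 64, 95, 115, 135, 148, 154, 154, 142, 128, 132, 152, 158, 160, 155, 141, 122, 110, 125, 138, 146, 145]
[153, 155, 157, 157, 157, 157, 156, 151, 125, 88, 51, 41, 44, 44, 40, 45, 42, 49, 47, 46, 43, 46, 44, 45, 46, 46, 42, 46, 44, 48, 43, 45, 44, 43, 47, 59, 86, 129, 154, 161, 160, 164, 164, 165, 165, 163, 163, 165, 165, 160, 165, 163, 164, 164, 165, 162, 165, 164, 164, 164, 165, 166, 166, 165, 166, 165, 162, 166, 169, 165, 164, 166, 166, 166, 169, 165, 168, 167, 169, 168, 165, 151, 119, 83, 54, 52, 48, 46, 50, 50, 49, 51, 46, 51, 51, 47, 51, 50, 49, 49, 48, 48, 49, 51, 46, 47, 39, 32, 33, 47, 55, 72, 92, 121, 142, 150, 150, 146, 136, 125, 118, 129, 144, 155, 158, 162, 164, 162, 159, 161, 161, 159, 155, 145, 128, 111, 115, 131, 141, 149, 148, 150, 146, 145, 149, 144, 147, 146]
```

The pack's top face measures 31 x 62 mm at z = 38 mm, level and within 2 mm of the pocket centre, so it is home. Handing in.

```bash
python3 -c "
from bench import r
print(r.close_job())"
```

```text
the job is handed in; nothing more can be done
None
```

The job is handed in, but no verdict came back: by my measurements the cover lies flat on bare worktop and the pack is level and home in the cradle, contacts to contacts. I viewed 13 pictures, three over the limit of 10.

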